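# Switch the kiln on at its control box, key by key

### The arm

A 6-joint arm with a two-finger parallel gripper is mounted at the origin on a cart in front of the work surface, level with it; the furniture and walls round the work are solid. World frame = base frame: x ahead of the robot, y to its left, z up, the work surface at z = 0. Lengths are in m, angles in rad, forces in N, time in s.
With the tool pointing down it reaches from about 0.225 to 0.875 m from the base axis. Payload 3.4 kg.
Tool frame: the origin (TCP) lies at the very end of the fingers, on their centre line; the grasp point (between the pads) lies 19 mm behind it; y points along the fingers, x is the direction in which the jaws open and shut, and the axes are right-handed (so a half turn about y gives the same grasp; the last joint's range is limited). The gripper opens to 85 mm and grips with 20 to 120 N. Pads are 22 mm wide; open, the fingers measure 114 mm over their backs; the gripper's body (76 mm by 85 mm) begins 54 mm behind the grasp point. The pads swing forward as they close: fully open they stand 13 mm farther back than shut.
Start: joints at [-1.265, 0.276, 1.505, -0, 1.361, -0.121], TCP at [0.238, -0.523, 0.231] pointing down, gripper open.
Joint ranges: [-2.89, 2.89], [-0.75, 2.08], [0.22, 2.7], [-1.18, 4.32], [0.11, 2.71], [-2.7, 2.7]. Speed limits (rad/s): [2.57, 2.57, 3.14, 3.14, 3.14, 3.14].

### API

Orientations are given as a unit quaternion [w, x, y, z].
In Python, from rig import bot gives the robot as it stands.
- The arm moves only by the tool drive_tool, never from a script. Its argument "moves" is a list that holds one entry, the list of rows, each a list of 7 numbers: the opening, from 0 (shut) to 1 (fully open), then the shift along the tool's x, y, z in cm, then the turn, a rotation vector about the tool's x, y, z in rad. In form: [[[grip, x, y, z, wx, wy, wz], ...]]. A call has 1 to 10 rows; each row shifts and turns the commanded pose from where the row before left it, along the tool's axes as they then stand; what a row does not reach is not made up. A row lasts 1/10 s, in which the tool goes at most 50 mm and 8.59 degrees, less where a joint would pass 70% of its speed; a pose out of reach is approached as far as the arm can. A call is refused whole if a number of a shift passes 5 or a number of a turn 0.15, either way. A call with a gripper value outside its range is refused whole. The fingers move at their own pace and stop on an object; the grip force is fixed at half the most. Time passes only in rows, so rows that do not move let the fingers close. It gives the time, the measured TCP pose, the force and the opening at its end, in the units of the state.
- bot.sense(): the state, without advancing time (a new reading comes with each control period).
- bot.get_image(name): name is "scene" or "top"; returns a dict with "pixels" (384x512x3 uint8, red, green, blue), "depth" (384x512 float32, m along the optical axis (not along the pixel's ray), 0 where there is no reading), "fov_y" (degrees; the focal length in pixels is half the picture's height over the tangent of half this angle, whatever the lens; pixels are square), "cx", "cy" (the principal point, pixels), "rvec" (rotation vector, rad) and "tvec" (3), from world to camera coordinates, as OpenCV has them. Camera axes: x right, y down, z forward; pixel columns grow to the right and rows downward; lengths in m; the calibration is good to about 2 mm. A picture is of the moment at which its call begins.
- bot.sign_off(): hands the job in, once; it reports no verdict.
The state is a dict: "clock": time; "qpos": joint angles; "qvel": joint speeds; "joint_torque": joint torques, N m; "position": TCP position; "orientation": TCP orientation; "contact_force": force on the tool from outside, world axes, zero at the start; "ft_torque": the same for the moment, N m; "grip_width": finger opening in m.
Only numpy, scipy, OpenCV 4.12 (cv2) and the standard library are available. Lean on these libraries where they do the work, as an engineer would, in place of code of your own. Each camera call takes 0.05 s, during which the arm holds its last target. There are 200 camera calls.

### The job

Switch the kiln on at the control box: with the fingertips press down the round key (vent), then the square key (lower heaters), then the narrow bar key (upper heaters), in that order, each lightly and until it is well down and stays there. Leave the domed stop key up, and do not pick up or shift any of the things standing round the box.

Things in the scene. Friction and masses are not known exactly. Their poses are not given: they have to be found in the camera images.
- kiln_box: the kiln's control box, a low grey case 150 x 150 mm with a light metal top face at 38 mm, fixed to the table; origin at the centre of its underside, z up, x and y along its sides. Four keys stand on its top in a 2 x 2 square, 64 mm between centres along the box's x and y (each key centre 32 mm from the box's centre line in x and in y). Which key is at which corner changes
- round_key_top (a point): the vent key: a flat-topped round button, 28 mm across, on a dark 52 x 52 mm base plate whose top is 42 mm above the table. This point is the centre of the key's top face and goes down with the key; key up, it is 56 mm above the table. All four keys are of the same white plastic
- round_key (a joint): how far the round key is pressed down, m: 0 up, 0.010 at its stop; it starts between 0 and 0.0015. A stiff key: it moves down under about 4 N and stays where it is left, with no spring; it does not come up again. It counts as down beyond 0.006
- square_key_top (a point): the lower-heater key: a flat-topped square button, 26 x 26 mm, on a dark 52 x 52 mm base plate whose top is 42 mm above the table. This point is the centre of the key's top face and goes down with the key; key up, it is 56 mm above the table. All four keys are of the same white plastic
- square_key (a joint): how far the square key is pressed down, m: 0 up, 0.010 at its stop; it starts between 0 and 0.0015. A stiff key: it moves down under about 4 N and stays where it is left, with no spring; it does not come up again. It counts as down beyond 0.006
- bar_key_top (a point): the upper-heater key: a narrow flat-topped bar, 42 mm long along the box's y and 14 mm wide along its x, on a dark 52 x 52 mm base plate whose top is 42 mm above the table. This point is the centre of the key's top face and goes down with the key; key up, it is 56 mm above the table. All four keys are of the same white plastic
- bar_key (a joint): how far the bar key is pressed down, m: 0 up, 0.010 at its stop; it starts between 0 and 0.0015. A stiff key: it moves down under about 4 N and stays where it is left, with no spring; it does not come up again. It counts as down beyond 0.006
- dome_key_top (a point): the stop key, which must stay up: a mushroom with a domed head 44 mm across, standing 6 mm higher than the others, on a dark 52 x 52 mm base plate whose top is 42 mm above the table. This point is the centre of the key's top face and goes down with the key; key up, it is 62 mm above the table. All four keys are of the same white plastic
- dome_key (a joint): how far the dome key is pressed down, m: 0 up, 0.010 at its stop; it starts between 0 and 0.0015. A stiff key: it moves down under about 4 N and stays where it is left, with no spring; it does not come up again
- glaze_jar_a: glaze jar with a flat lid, 53 mm across, 62 mm tall, loose; origin at the centre of its underside. Bystander: not to be shifted
- glaze_jar_b: smaller glaze jar with a flat lid, 49 mm across, 56 mm tall, loose; origin at the centre of its underside. Bystander: not to be shifted
- glaze_jar_c: glaze jar with a flat lid, 53 mm across, 62 mm tall, loose; origin at the centre of its underside. Bystander: not to be shifted
- timer: round clockwork timer, 64 mm across, 42 mm tall, loose; origin at the centre of its underside. Bystander: not to be shifted
- rubber_kidney: flat kidney-shaped rubber rib, 44 x 85 x 8 mm, loose; origin at the centre of its underside. Bystander: not to be shifted
- stamp: square wooden texture stamp, 30 x 30 x 56 mm, loose; origin at the centre of its underside. Bystander: not to be shifted
- callipers: curved metal callipers lying flat, 107 x 76 x 10 mm, loose; origin at the centre of its underside. Bystander: not to be shifted
- round_unit: the base plate that carries the round key, 52 x 52 x 4 mm, on top of the box; origin at the centre of its underside. Press key and plate with no more than 25 N
- square_unit: the base plate that carries the square key, 52 x 52 x 4 mm, on top of the box; origin at the centre of its underside. Press key and plate with no more than 25 N
- bar_unit: the base plate that carries the bar key, 52 x 52 x 4 mm, on top of the box; origin at the centre of its underside. Press key and plate with no more than 25 N
- dome_unit: the base plate that carries the dome key, 52 x 52 x 4 mm, on top of the box; origin at the centre of its underside. Press key and plate with no more than 25 N

How it is judged:
On the way, in this order (a step that is already met when the one before it is completed fails the run):
1. the round key is down (value of joint round_key above 0.006 m), for 0.1 s.
2. the square key is down (value of joint square_key above 0.006 m), for 0.1 s.
3. the bar key is down (value of joint bar_key above 0.006 m), for 0.1 s.
At the end, for the whole second after the job is handed in: the round, square and bar keys are each more than 6 mm down, the domed key is less than 4 mm down, and every bystander stands as it stood, less than 30 mm from its place (value of joint each of round_key, square_key, bar_key above 0.006 m and value of joint dome_key below 0.004 m and distance of each of glaze_jar_a, glaze_jar_b, glaze_jar_c, timer, rubber_kidney, stamp, callipers from where it was at the start of the episode below 0.03 m and angle between each of glaze_jar_a, glaze_jar_b, glaze_jar_c, timer, rubber_kidney, stamp, callipers's own z axis and vertical below 0.3 rad); the robot touches nothing.
It fails at once if the domed stop key is pressed (value of joint dome_key above 0.004 m).
It fails at once if a key or the box is pressed harder than 25 N (contact force between any of the fingers, the arm and kiln_box above 25 N or contact force between any of the fingers, the arm and round_unit above 25 N or contact force between any of the fingers, the arm and square_unit above 25 N or contact force between any of the fingers, the arm and bar_unit above 25 N or contact force between any of the fingers, the arm and dome_unit above 25 N).
It fails at once if a key is pressed with anything but the fingers (contact force between the arm and round_unit above 2 N or contact force between the arm and square_unit above 2 N or contact force between the arm and bar_unit above 2 N or contact force between the arm and dome_unit above 2 N).
It fails at once if a bystander is shifted more than 30 mm, picked up or tipped (distance of any of glaze_jar_a, glaze_jar_b, glaze_jar_c, timer, rubber_kidney, stamp, callipers from where it was at the start of the episode above 0.03 m or angle between any of glaze_jar_a, glaze_jar_b, glaze_jar_c, timer, rubber_kidney, stamp, callipers's own z axis and vertical above 0.3 rad).
It also fails if it takes over 40 s, if anything falls off the work surface, if the arm or the gripper's body presses on something with over 40 N, if the wrist force passes 120 N, or if a joint passes its speed limit or range.

## Working session

There is one attempt and no reset: what is moved stays moved. The work goes in short steps, Python scripts to look and compute and a tool call to move; the robot and the scene stay as the last step left them, time stands still between calls to the robot, and variables do not carry over. Pictures are saved under pics/ and viewed, about 8 in all and at most 12, crops included, and the job is handed in when it is done.

Besides the shell and the picture viewer there is one more tool, called as name(argument=value, ...), one argument or row to a line, values as JSON. drive_tool: Moves the arm, as the interface text tells. Its arguments: {"type":"object","properties":{"moves":{"type":"array","items":{"type":"array","items":{"type":"array","items":{"type":"number"}}}}},"required":["moves"]}

```bash
mkdir -p pics; cat > h.py <<'E'
import numpy as np, cv2
from rig import bot
def grab(n):
    d=bot.get_image(n); d['R']=cv2.Rodrigues(np.array(d['rvec'],float))[0]; d['t']=np.array(d['tvec'],float).ravel()
    d['f']=d['pixels'].shape[0]/2/np.tan(np.radians(d['fov_y'])/2); return d
def cast(d,u,v,z):
    r=d['R'].T@np.array([(u-d['cx'])/d['f'],(v-d['cy'])/d['f'],1.]); c=-d['R'].T@d['t']
    return c+r*(z-c[2])/r[2]
def proj(d,p):
    q=d['R']@np.array(p)+d['t']; return d['cx']+d['f']*q[0]/q[2], d['cy']+d['f']*q[1]/q[2]
def save(d,name): cv2.imwrite('pics/'+name,d['pixels'][:,:,::-1])
E
python3 - <<'E'
from h import *
for n in('top','scene'):
    d=grab(n); save(d,n+'0.png'); np.savez(''+n+'.npz',**d); print(n,d['f'],-d['R'].T@d['t'],d['R'].round(2).tolist())
print(bot.sense())
E
```

```text
top 372.3875594918764 [0.37251603 0.04790221 1.0623267 ] [[0.01, -1.0, 0.03], [-0.99, -0.02, -0.16], [0.16, -0.03, -0.99]]
scene 380.4652455424713 [ 0.14620801 -0.8456783   0.7668606 ] [[0.91, -0.42, -0.0], [-0.25, -0.54, -0.8], [0.33, 0.73, -0.6]]
{'clock': 0.1, 'qpos': array([-1.26506213e+00,  2.76554587e-01,  1.50601503e+00, -3.62033106e-05,
        1.36070610e+00, -1.21015618e-01]), 'qvel': array([ 0.00234144, -0.00187463, -0.00242615, -0.00010018, -0.00113401,
        0.00078309]), 'joint_torque': array([ 1.71736105e-03, -4.17698979e+01, -2.46404850e+01, -1.74995366e-04,
        5.85549715e-03,  4.20539934e-06]), 'position': array([ 0.23783141, -0.52298548,  0.23050981]), 'orientation': array([ 0.59491242, -0.59417134,  0.38324456, -0.38231301]), 'contact_force': array([-0.64578928, -0.06865592, -0.19620103]), 'ft_torque': array([0.04252841, 0.01808012, 0.01757687]), 'grip_width': 0.08573839499495273}
```

View pics/top0.png

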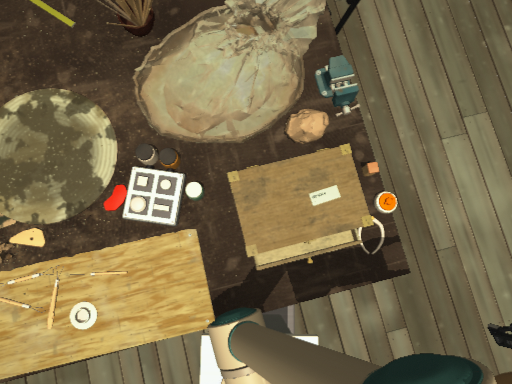

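View pics/scene0.png

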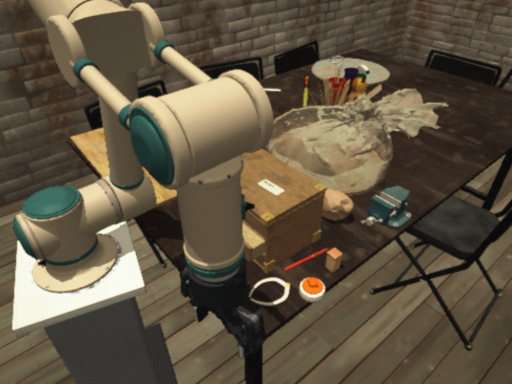

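The top view shows the box at about (155,195), with jars at (147,153), (169,158) and (194,190), and the red kidney at (115,197). In the scene view the wooden crate and the arm hide it. I'll crop in and measure.

```bash
python3 - <<'E'
from h import *
d=dict(np.load('top.npz')); p=d['pixels']
c=cv2.resize(p[135:240,90:220],None,fx=6,fy=5.7,interpolation=cv2.INTER_CUBIC); cv2.imwrite('pics/crop.png',c[:,:,::-1])
hsv=cv2.cvtColor(p,cv2.COLOR_RGB2HSV); D=d['depth']
roi=np.zeros(p.shape[:2],bool); roi[160:232,118:190]=1
dark=((hsv[:,:,2]<90)&roi).astype(np.uint8)
n,l,s,cc=cv2.connectedComponentsWithStats(dark)
for i in range(1,n):
    if s[i,4]>40: print('dark',s[i],cc[i].round(1),cast(d,*cc[i],.042).round(4))
for u,v in[(142,182),(164,184),(138,204),(161,208),(147,153),(169,158),(194,190),(115,197),(152,196)]:
    z=D[v,u]; P=d['R'].T@(np.array([(u-d['cx'])/d['f']*z,(v-d['cy'])/d['f']*z,z])-d['t']); print(u,v,P.round(3),p[v,u])
E
```

```text
dark [ 118  160   72   72 1871] [154.7 197.4] [0.5168 0.2937 0.042 ]
142 182 [0.557 0.327 0.056] [249 249 226]
164 184 [0.553 0.268 0.053] [249 250 226]
138 204 [0.495 0.332 0.064] [249 251 230]
161 208 [0.486 0.272 0.055] [249 250 228]
147 153 [0.637 0.317 0.063] [77 69 58]
169 158 [0.623 0.256 0.064] [78 71 59]
194 190 [0.537 0.185 0.057] [249 252 235]
115 197 [0.521 0.414 0.007] [248  57  30]
152 196 [0.521 0.303 0.037] [249 252 241]
```

View pics/crop.png

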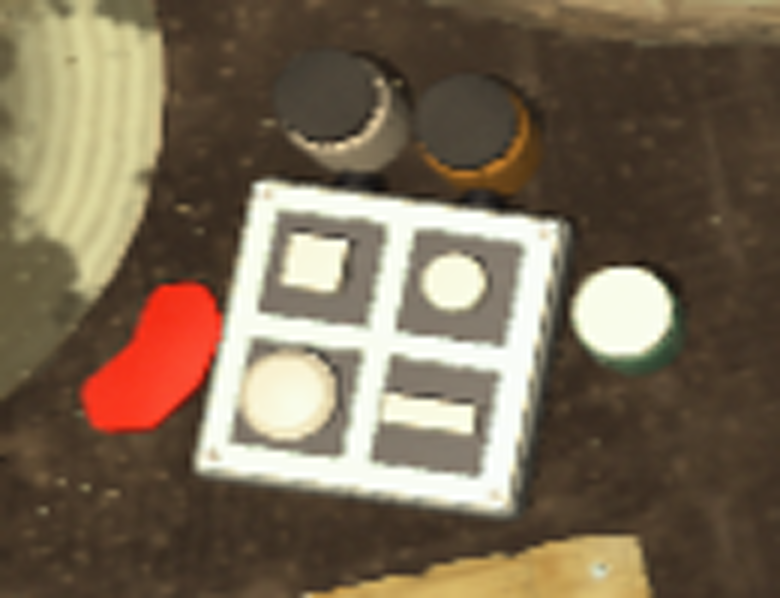

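The crop shows the square key top left, round top right, dome bottom left and bar bottom right. Next I'll get the key centres and the tool axes.

```bash
python3 - <<'E'
from h import *
from scipy.spatial.transform import Rotation as Ro
d=dict(np.load('top.npz')); p=d['pixels']
w=(p.min(2)>150).astype(np.uint8)
n,l,s,cc=cv2.connectedComponentsWithStats(w,connectivity=4); C={}
for i in range(1,n):
    x,y,W,H,a=s[i]
    if 118<x<190 and 160<y<232 and 15<a: print(s[i],cc[i].round(2),cast(d,*cc[i],.056).round(4),cast(d,*cc[i],.042).round(4))
i=l[196,152]; r=cv2.minAreaRect(np.argwhere(l==i)[:,::-1].astype(np.float32)); print(r, cast(d,*r[0],.038))
for b in cv2.boxPoints(r): print(b,cast(d,*b,.038).round(4))
st=bot.sense(); q=st['orientation']; print(Ro.from_quat(np.roll(q,-1)).as_matrix().round(3))
E
```

```text
[ 123  167   60   58 1585] [151.48 197.53] [0.5143 0.299  0.056 ] [0.5163 0.3025 0.042 ]
[137 176  11  10  87] [141.72 180.53] [0.5607 0.3281 0.056 ] [0.5633 0.332  0.042 ]
[160 180  11   9  82] [165.05 184.04] [0.5521 0.2644 0.056 ] [0.5546 0.2674 0.042 ]
[186 182  16  15 198] [193.38 189.18] [0.5393 0.1869 0.056 ] [0.5416 0.1888 0.042 ]
((152.44595336914062, 195.32432556152344), (52.60767364501953, 52.443275451660156), 9.462322235107422) [0.52306248 0.30122638 0.038     ]
[122.1892  216.86487] [0.4622 0.3798 0.038 ]
[130.81082 165.13513] [0.6072 0.366  0.038 ]
[182.7027  173.78378] [0.5853 0.2208 0.038 ]
[174.08109 225.51352] [0.4408 0.2379 0.038 ]
[[ 0.414 -0.001  0.91 ]
 [-0.91   0.002  0.414]
 [-0.002 -1.     0.   ]]
```

```bash
python3 - <<'E'
from h import *
d=dict(np.load('top.npz')); D=d['depth']; v,u=np.mgrid[:384,:512]
P=np.stack([(u-d['cx'])/d['f']*D,(v-d['cy'])/d['f']*D,D],-1)-d['t']; P=P@d['R']
for y in np.arange(-.55,.5,.1):
    m=(D>0)&(abs(P[...,1]-y)<.05)&(P[...,0]>.25)&(P[...,0]<.7); print(round(y,2),np.percentile(P[m][:,2],[50,90,99.5]).round(3))
E
```

```text
Traceback (most recent call last):
IndexError: index -1 is out of bounds for axis 0 with size 0
```

drive_tool(
  moves=[
    [[0,0,-3,0,0,0,0],[0,0,-3,0,0,0,0],[0,0,-2,0,0,0,0],[0,0,0,0,0,0,0]],
  ],
)

```text
clock: 0.5
position: [0.2385, -0.5248, 0.3141]
orientation: [-0.593, 0.596, -0.381, 0.384]
contact_force: [-0.1, -0.4, 0.5]
grip_width: 0.0281
```

```bash
python3 - <<'E'
from h import *
d=dict(np.load('top.npz')); D=d['depth']; v,u=np.mgrid[:384,:512]
P=np.stack([(u-d['cx'])/d['f']*D,(v-d['cy'])/d['f']*D,D],-1)-d['t']; P=P@d['R']
for y in np.arange(-.45,.5,.1):
    m=(D>0)&(abs(P[...,1]-y)<.05)&(P[...,0]>.25)&(P[...,0]<.7)
    if m.any(): print(round(y,2),np.percentile(P[m][:,2],[50,90,99.5]).round(3))
E
```

```text
-0.45 [0.001 0.003 0.007]
-0.35 [0.001 0.027 0.059]
-0.25 [0.003 0.185 0.189]
-0.15 [0.184 0.764 0.779]
-0.05 [0.184 0.746 0.774]
0.05 [0.004 0.186 0.189]
0.15 [0.002 0.07  0.133]
0.25 [0.014 0.057 0.109]
0.35 [0.013 0.051 0.065]
0.45 [0.013 0.024 0.027]
```

drive_tool(
  moves=[
    [[0,-2.5,0,2.6,0,0,0],[0,-2.5,0,2.6,0,0,0],[0,-2.5,0,2.6,0,0,0],[0,-2.5,0,2.6,0,0,0],[0,-2.5,0,2.6,0,0,0],[0,-2.5,0,2.6,0,0,0],[0,-2.5,0,2.6,0,0,0],[0,-2.5,0,2.6,0,0,0],[0,-2.5,0,2.6,0,0,0],[0,-2.5,0,2.6,0,0,0]],
  ],
)

```text
clock: 1.5
position: [0.3708, -0.1863, 0.3098]
orientation: [0.595, -0.594, 0.384, -0.382]
contact_force: [0.8, 0.0, -0.5]
grip_width: -0.0003
```

drive_tool(
  moves=[
    [[0,-2.5,0,2.6,0,0,0],[0,-2.5,0,2.6,0,0,0],[0,-2.5,0,2.6,0,0,0],[0,-2.5,0,2.6,0,0,0],[0,-2.5,0,2.6,0,0,0],[0,-2.5,0,2.6,0,0,0],[0,-2.5,0,2.6,0,0,0],[0,-2.5,0,2.6,0,0,0],[0,-2.5,0,2.6,0,0,0],[0,0,0,0,0,0,0]],
  ],
)

```text
clock: 2.5
position: [0.4916, 0.117, 0.3091]
orientation: [0.596, -0.595, 0.383, -0.38]
contact_force: [-0.3, -1.0, -0.9]
grip_width: 0.0
```

```bash
python3 - <<'E'
from h import *
from scipy.spatial.transform import Rotation as Ro
d=grab('scene'); save(d,'s1.png'); s=bot.sense(); print(s)
print((Ro.from_quat(np.roll(s['orientation'],-1)).inv().apply(np.array([.5521,.2644,.09])-s['position'])*100).round(2))
E
```

```text
{'clock': 2.55, 'qpos': array([ 9.19834491e-02,  1.33885602e-01,  1.50067714e+00, -4.04243721e-05,
        1.51055187e+00,  1.23260630e+00]), 'qvel': array([-0.04135962, -0.02279369,  0.01741444, -0.02444639,  0.017283  ,
       -0.00812939]), 'joint_torque': array([  1.0772736 , -33.63034844, -26.1872077 ,   0.26190218,
        -0.13330393,   0.06983023]), 'position': array([0.49068411, 0.11494241, 0.3092558 ]), 'orientation': array([-0.59441762,  0.59597154, -0.38273469,  0.38078835]), 'contact_force': array([-0.50716412,  0.06985444,  0.28516644]), 'ft_torque': array([-0.01720094,  0.03078933,  0.00653034]), 'grip_width': 2.7742313331617488e-05}
[-11.    21.9   11.89]
```

View pics/s1.png

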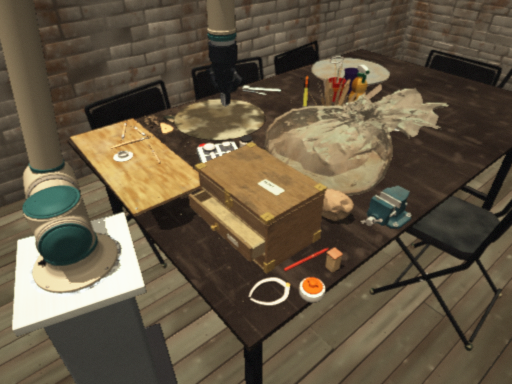

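The gripper is near the box, around (225,90) in this view, and has cleared the crate. I'll move above the round key.

drive_tool(
  moves=[
    [[0,-2.2,0,2.4,0,0,0],[0,-2.2,0,2.4,0,0,0],[0,-2.2,0,2.4,0,0,0],[0,-2.2,0,2.4,0,0,0],[0,-2.2,2,2.3,0,0,0],[0,0,4,0,0,0,0],[0,0,4,0,0,0,0],[0,0,4,0,0,0,0],[0,0,4,0,0,0,0],[0,0,0,0,0,0,0]],
  ],
)

```text
clock: 3.55
position: [0.5488, 0.2597, 0.1249]
orientation: [-0.59, 0.599, -0.386, 0.38]
contact_force: [-0.7, 0.0, -0.3]
grip_width: 0.0003
```

```bash
cat > chk.py <<'E'
from h import *
import sys
from scipy.spatial.transform import Rotation as Ro
d=grab('top'); save(d,'z.png')
c=cv2.resize(d['pixels'][135:240,90:220],None,fx=6,fy=5.7,interpolation=cv2.INTER_CUBIC); cv2.imwrite('pics/'+sys.argv[1],c[:,:,::-1])
s=bot.sense(); print(s['clock'],s['position'],s['contact_force'],'tip px',proj(d,s['position']))
K=dict(round=(.5521,.2644),square=(.5607,.3281),bar=(.4888,.2730))
for k,v in K.items(): print(k,(Ro.from_quat(np.roll(s['orientation'],-1)).inv().apply(np.array([*v,.056])-s['position'])*100).round(2))
E
python3 chk.py c1.png
```

```text
3.6 [0.55140081 0.2607125  0.12833444] [0.69534343 0.20921407 1.08998739] tip px (np.float64(160.5980298631278), np.float64(179.22827245151348))
round [-0.31  7.23  0.27]
square [-5.75  7.2   3.69]
bar [-3.7   7.28 -5.13]
```

View pics/c1.png

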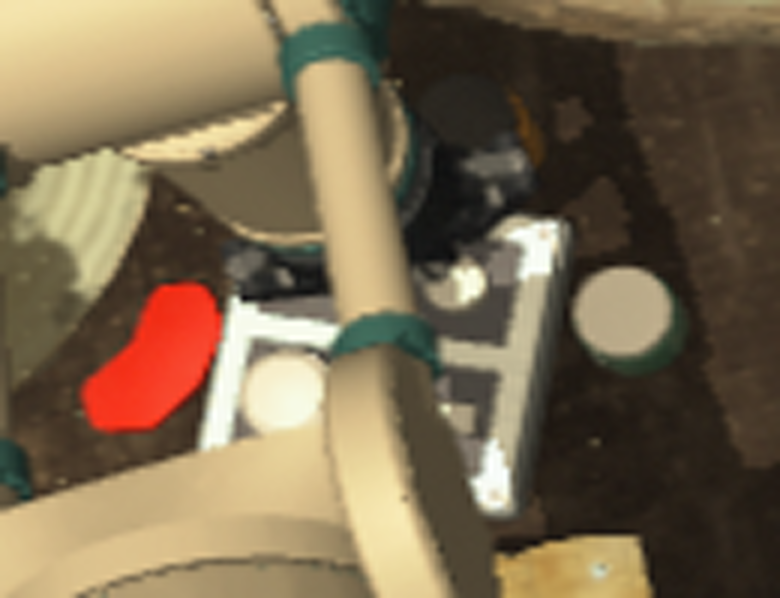

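The hand is over the round key, with the key's right edge visible at crop (465,285). I'll descend slowly.

drive_tool(
  moves=[
    [[0,-0.3,2,0.3,0,0,0],[0,0,2,0,0,0,0],[0,0,1,0,0,0,0],[0,0,0.6,0,0,0,0],[0,0,0,0,0,0,0],[0,0,0,0,0,0,0],[0,0,0,0,0,0,0],[0,0,0,0,0,0,0]],
  ],
)

```text
clock: 4.4
position: [0.5558, 0.2669, 0.0761]
orientation: [0.595, -0.594, 0.382, -0.383]
contact_force: [0.3, -0.3, 0.8]
grip_width: 0.0001
```

drive_tool(
  moves=[
    [[0,0,0,0,0,0,0],[0,0,0,0,0,0,0],[0,0,0,0,0,0,0]],
  ],
)

```text
clock: 4.7
position: [0.5554, 0.2668, 0.0753]
orientation: [-0.595, 0.595, -0.383, 0.383]
contact_force: [-0.2, 0.1, 0.3]
grip_width: 0.0001
```

drive_tool(
  moves=[
    [[0,0,0,0,0,0,0]],
  ],
)

```text
clock: 4.8
position: [0.5553, 0.2668, 0.0753]
orientation: [-0.595, 0.595, -0.383, 0.383]
contact_force: [-0.4, -0.4, 0.7]
grip_width: 0.0
```

drive_tool(
  moves=[
    [[0,0,0,0,0,0,0]],
  ],
)

```text
clock: 4.9
position: [0.5554, 0.2668, 0.0752]
orientation: [-0.595, 0.595, -0.383, 0.383]
contact_force: [1.2, -1.1, -0.4]
grip_width: 0.0002
```

drive_tool(
  moves=[
    [[0,0.1,0.5,-0.4,0,0,0],[0,0,0.5,0,0,0,0],[0,0,0.3,0,0,0,0],[0,0,0.2,0,0,0,0],[0,0,0.2,0,0,0,0],[0,0,0.1,0,0,0,0],[0,0,0,0,0,0,0]],
  ],
)

```text
clock: 5.6
position: [0.5521, 0.2642, 0.0571]
orientation: [-0.594, 0.595, -0.383, 0.383]
contact_force: [-0.8, 0.5, 0.0]
grip_width: 0.0001
```

drive_tool(
  moves=[
    [[0,0,0.1,0,0,0,0],[0,0,0.1,0,0,0,0],[0,0,0,0,0,0,0]],
  ],
)

```text
clock: 5.9
position: [0.5522, 0.2643, 0.0553]
orientation: [0.595, -0.595, 0.383, -0.383]
contact_force: [1.0, -0.3, 0.6]
grip_width: 0.0002
```

drive_tool(
  moves=[
    [[0,0,0.1,0,0,0,0],[0,0,0.1,0,0,0,0],[0,0,0.1,0,0,0,0]],
  ],
)

```text
clock: 6.2
position: [0.5522, 0.2643, 0.0526]
orientation: [0.595, -0.594, 0.383, -0.383]
contact_force: [-0.6, 0.2, 3.8]
grip_width: 0.0002
```

drive_tool(
  moves=[
    [[0,0,0.1,0,0,0,0],[0,0,0.1,0,0,0,0]],
  ],
)

```text
clock: 6.4
position: [0.5522, 0.2642, 0.0503]
orientation: [0.595, -0.595, 0.383, -0.383]
contact_force: [-0.8, -0.6, 3.7]
grip_width: -0.0003
```

drive_tool(
  moves=[
    [[0,0,0.1,0,0,0,0],[0,0,0,0,0,0,0]],
  ],
)

```text
clock: 6.6
position: [0.5523, 0.2642, 0.0491]
orientation: [0.595, -0.595, 0.383, -0.383]
contact_force: [-0.6, -0.1, 2.9]
grip_width: 0.0
```

drive_tool(
  moves=[
    [[0,0,0.1,0,0,0,0],[0,0,0.08,0,0,0,0],[0,0,0,0,0,0,0]],
  ],
)

```text
clock: 6.9
position: [0.5522, 0.2642, 0.0473]
orientation: [0.595, -0.595, 0.383, -0.383]
contact_force: [-0.7, 0.2, 2.3]
grip_width: 0.0001
```

drive_tool(
  moves=[
    [[0,0,0.04,0,0,0,0],[0,0,0,0,0,0,0]],
  ],
)

```text
clock: 7.1
position: [0.5522, 0.2642, 0.047]
orientation: [0.595, -0.595, 0.383, -0.383]
contact_force: [-0.7, -0.0, 3.6]
grip_width: -0.0001
```

Round key is about 9 mm down at 4 N. Next is the square key.

drive_tool(
  moves=[
    [[0,0,-0.5,0,0,0,0],[0,0,-1.3,0,0,0,0],[0,0,-1.7,0,0,0,0],[0,-1.8,0,1.1,0,0,0],[0,-1.8,0,1.1,0,0,0],[0,-1.9,0,1.2,0,0,0],[0,0,0.5,0,0,0,0],[0,0,0.5,0,0,0,0],[0,0,0,0,0,0,0],[0,0,0,0,0,0,0]],
  ],
)

```text
clock: 8.1
position: [0.5599, 0.3275, 0.0715]
orientation: [-0.594, 0.595, -0.383, 0.383]
contact_force: [-0.5, 0.5, 0.3]
grip_width: 0.0003
```

drive_tool(
  moves=[
    [[0,0,0,0,0,0,0],[0,0,0,0,0,0,0],[0,0,0,0,0,0,0]],
  ],
)

```text
clock: 8.4
position: [0.5605, 0.3281, 0.0723]
orientation: [0.595, -0.594, 0.383, -0.383]
contact_force: [-0.6, -0.1, 0.0]
grip_width: -0.0002
```

On target. I'll press the same way: down 16 mm to 0.056, then 9 mm more.

drive_tool(
  moves=[
    [[0,0,0.5,0,0,0,0],[0,0,0.5,0,0,0,0],[0,0,0.3,0,0,0,0],[0,0,0.2,0,0,0,0],[0,0,0.1,0,0,0,0],[0,0,0.1,0,0,0,0],[0,0,0.1,0,0,0,0]],
  ],
)

```text
clock: 9.1
position: [0.56, 0.3283, 0.0545]
orientation: [-0.594, 0.595, -0.383, 0.383]
contact_force: [-2.0, -1.0, 4.4]
grip_width: -0.0003
```

drive_tool(
  moves=[
    [[0,0,0.1,0,0,0,0],[0,0,0.1,0,0,0,0],[0,0,0.1,0,0,0,0]],
  ],
)

```text
clock: 9.4
position: [0.56, 0.3283, 0.0511]
orientation: [-0.594, 0.595, -0.383, 0.383]
contact_force: [-1.8, -1.3, 3.7]
grip_width: 0.0002
```

drive_tool(
  moves=[
    [[0,0,0.1,0,0,0,0],[0,0,0.1,0,0,0,0],[0,0,0,0,0,0,0]],
  ],
)

```text
clock: 9.7
position: [0.5602, 0.3283, 0.0488]
orientation: [-0.594, 0.595, -0.383, 0.383]
contact_force: [-0.9, -0.9, 1.7]
grip_width: 0.0001
```

drive_tool(
  moves=[
    [[0,0,0.1,0,0,0,0],[0,0,0.1,0,0,0,0],[0,0,0,0,0,0,0]],
  ],
)

```text
clock: 10.0
position: [0.5603, 0.3284, 0.0469]
orientation: [-0.595, 0.595, -0.383, 0.383]
contact_force: [-2.2, -0.6, 2.7]
grip_width: -0.0004
```

drive_tool(
  moves=[
    [[0,0,-0.5,0,0,0,0],[0,0,-1.5,0,0,0,0],[0,0,-2,0,0,0,0],[0,0.5,0,-2.2,0,0,0],[0,0.5,0,-2.2,0,0,0],[0,0.5,0,-2.2,0,0,0],[0,0.6,0,-2.2,0,0,0],[0,0,0.7,0,0,0,0],[0,0,0.7,0,0,0,0],[0,0,0,0,0,0,0]],
  ],
)

```text
clock: 11.0
position: [0.4896, 0.2732, 0.0721]
orientation: [-0.595, 0.595, -0.383, 0.383]
contact_force: [0.4, -0.7, 0.5]
grip_width: -0.0
```

drive_tool(
  moves=[
    [[0,0,0,0,0,0,0],[0,0,0,0,0,0,0],[0,0,0,0,0,0,0],[0,0,0,0,0,0,0]],
  ],
)

```text
clock: 11.4
position: [0.4892, 0.273, 0.0731]
orientation: [0.595, -0.594, 0.383, -0.383]
contact_force: [-0.6, -0.2, 0.4]
grip_width: 0.0001
```

drive_tool(
  moves=[
    [[0,0,0.5,0,0,0,0],[0,0,0.5,0,0,0,0],[0,0,0.3,0,0,0,0],[0,0,0.2,0,0,0,0],[0,0,0.1,0,0,0,0],[0,0,0.1,0,0,0,0],[0,0,0.1,0,0,0,0]],
  ],
)

```text
clock: 12.1
position: [0.489, 0.2729, 0.0551]
orientation: [0.595, -0.595, 0.383, -0.383]
contact_force: [-0.1, 0.6, 0.5]
grip_width: 0.0001
```

drive_tool(
  moves=[
    [[0,0,0.1,0,0,0,0],[0,0,0.1,0,0,0,0],[0,0,0.1,0,0,0,0]],
  ],
)

```text
clock: 12.4
position: [0.489, 0.2729, 0.0524]
orientation: [0.595, -0.594, 0.383, -0.383]
contact_force: [-0.9, 0.7, 3.4]
grip_width: -0.0
```

drive_tool(
  moves=[
    [[0,0,0.1,0,0,0,0],[0,0,0.1,0,0,0,0],[0,0,0,0,0,0,0]],
  ],
)

```text
clock: 12.7
position: [0.489, 0.2729, 0.05]
orientation: [0.595, -0.594, 0.383, -0.383]
contact_force: [-0.1, -0.6, 1.5]
grip_width: -0.0002
```

drive_tool(
  moves=[
    [[0,0,0.1,0,0,0,0],[0,0,0.1,0,0,0,0],[0,0,0.05,0,0,0,0],[0,0,0,0,0,0,0]],
  ],
)

```text
clock: 13.1
position: [0.489, 0.2728, 0.0474]
orientation: [0.595, -0.595, 0.383, -0.383]
contact_force: [-0.3, 0.0, 2.3]
grip_width: 0.0
```

All three are pressed. I'll lift and back off to the side the arm came from, then check.

drive_tool(
  moves=[
    [[0,0,-0.5,0,0,0,0],[0,0,-2,0,0,0,0],[0,0,-4,0,0,0,0],[0,0,-4,0,0,0,0],[0,0,-4,0,0,0,0],[0,0,-4,0,0,0,0],[0,0,-4,0,0,0,0],[0,0,-3,0,0,0,0],[0,2.5,0,-2.5,0,0,0],[0,2.5,0,-2.5,0,0,0]],
  ],
)

```text
clock: 14.1
position: [0.4643, 0.2065, 0.3035]
orientation: [0.595, -0.594, 0.382, -0.383]
contact_force: [0.2, -0.2, 0.1]
grip_width: 0.0002
```

drive_tool(
  moves=[
    [[0,2.5,0,-2,0,0,0],[0,2.5,0,-2,0,0,0],[0,2.5,0,-2,0,0,0],[0,2.5,0,-2,0,0,0],[0,2.5,0,-2,0,0,0],[0,2.5,0,-2,0,0,0],[0,2.5,0,-2,0,0,0],[0,2.5,0,-2,0,0,0],[0,0,0,0,0,0,0],[0,0,0,0,0,0,0]],
  ],
)

```text
clock: 15.1
position: [0.401, -0.0418, 0.3025]
orientation: [0.594, -0.594, 0.384, -0.383]
contact_force: [0.3, 0.3, -0.7]
grip_width: -0.0001
```

```bash
python3 chk.py c2.png; python3 - <<'E'
from h import *
d=grab('top');o=dict(np.load('top.npz'))
def zs(d,u,v):
    D=d['depth'][v-1:v+2,u-1:u+2]; z=np.median(D); return (d['R'].T@(np.array([(u-d['cx'])/d['f']*z,(v-d['cy'])/d['f']*z,z])-d['t']))[2].round(4)
for n,u,v in[('square',142,181),('round',165,184),('dome',138,204),('bar',161,207),('jar',147,153),('jar',169,158),('jar',194,190),('top',152,196)]: print(n,zs(o,u,v),zs(d,u,v))
E
```

```text
15.15 [ 0.40119941 -0.04123354  0.30252831] [0.32676352 0.13944899 0.01868909] tip px (np.float64(287.40252922554646), np.float64(238.04989683484297))
round [-21.57  24.68  26.37]
square [-27.01  24.69  29.78]
bar [-24.97  24.68  20.96]
square 0.0568 0.0484
round 0.0551 0.0469
dome 0.063 0.0622
bar 0.0563 0.0489
jar 0.0626 0.0633
jar 0.0628 0.0627
jar 0.0572 0.0553
top 0.0394 0.0392
```

View pics/c2.png

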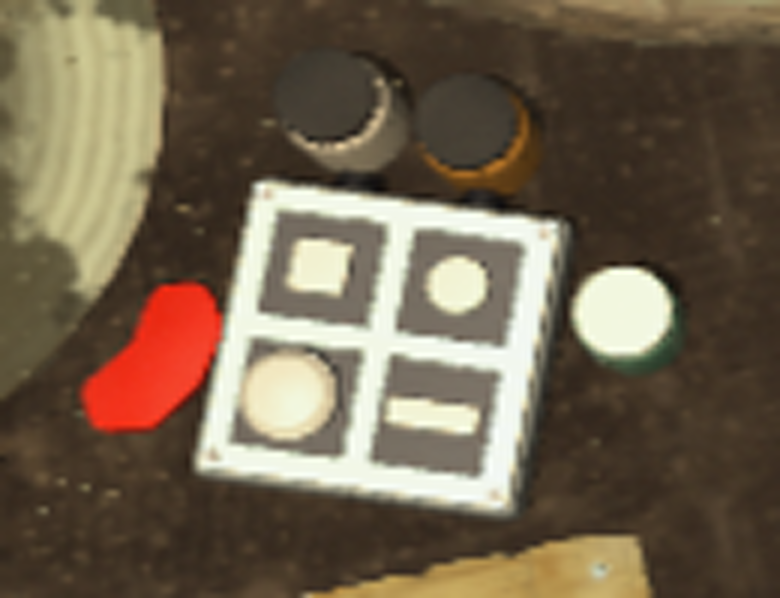

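The jars and kidney are where they were, the three keys have dropped about 7.5–8.5 mm, and the dome is still up.

```bash
python3 -c "from rig import bot; print(bot.sign_off())"
```

```text
the job is handed in; nothing more can be done
None
```

I pressed the round, square and bar keys in that order with the shut fingertips, then lifted clear and handed the job in at about 15 s of the 40 s. The sign-off gives no verdict.

| Key | Fingertip height at end of press (key top 56 mm when up) | Key top drop, by camera depth |
|---|---|---|
| Round | 47.0 mm | 8.2 mm |
| Square | 46.9 mm | 8.4 mm |
| Bar | 47.4 mm | 7.4 mm |

- **Key depth:** all three are past the 6 mm they need. The fingertip heights put them about 9 mm down, and the depth drop reads up to 1.6 mm less. Part of that gap would be the keys already being up to 1.5 mm down at the start.
- **Force:** it was about 4.4 N at most in the readings, which come only at the end of each move, against the 25 N limit.
- **Stop key:** the dome key's depth changed by less than 1 mm, so it is still up.
- **Bystanders:** in the last picture the three jars and the rubber kidney look unmoved from the first one. I did not measure the timer, stamp or callipers separately; the arm only crossed the table at about 0.3 m and came down only over the box.

No check failed.

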